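# Push a stuck plug out of a guarded bushing

### The job

A brass plug is stuck in the bore of the steel bushing on the push-out station. Slide the clear guard fully open, push the plug through with the push rod so that it drops out of the far end into the catch tray, then lay the rod down on the bench and slide the guard fully shut. Leave the piston, bottle and liner ring where they are.

Things in the scene. Friction and masses are not known exactly. Their poses are not given: they have to be found in the camera images.
- station: Fixed push-out station. Origin at bench level, below the middle of the bushing. y axis: along the bore, mouth to far end; x: the way the guard opens; z up. Dark base 300 x 100 x 16 mm (x -105 to +195, y -80 to +20 mm). Grey clamp saddles and cheeks (tops at 121 mm, within 38 mm of the axis) hold a steel bushing tube: y -35 to +35 mm, outside diameter 52, bore 40 mm, axis 90 mm up.
- bore_mouth (a point): Centre of the bushing's near opening, where the rod goes in, on the bore axis: 35 mm before the station's origin along y, 90 mm up. Axes as the station. The shut guard stands in front of it.
- bore_exit (a point): Centre of the bushing's far opening, on the bore axis, over the catch tray; axes as the station.
- tray_middle (a point): Middle of the floor (5 mm up) of the white open catch tray, under and behind the bushing's far end, part of the station: 150 (x) x 130 (y) x 45 mm high, walls 4 mm, station y +22 to +152 mm.
- guard (a joint): Slide of the guard along its track, in m: 0 = fully shut (pane centred on the bore mouth), 0.09 = fully open (end stop). It starts shut or slightly ajar, has about 2 N of friction and stays where it is left.
- guard_grip (a point): Grey grip post on top of the guard, 20 (x) by 24 (y) mm, 125 to 170 mm above the bench; point on its axis 150 mm up, moves with the guard; axes as the station. Guard: clear pane in an aluminium frame, 90 mm wide in x, 10 mm thick, 20 to 125 mm above the bench, in the plane station y -47 mm (12 mm before the mouth). Post is 30 mm to the opening (+x) side of the frame's middle.
- rod_grip (a point): Push rod lying on the bench, 200 mm long, 110 g: square grey handle 26 x 26 x 90 mm, then a white nylon shaft 16 mm diameter, 110 mm long, same axis. Point on its axis in the handle, near its centre of mass, 65 mm from the rear end, 135 mm behind the tip, 13 mm above the underside. x axis along the rod to the tip, z up.
- rod_tip (a point): Tip (end face centre) of the push rod's white shaft; same axes as rod_grip.
- plug_center (a point): Centre of the stuck brass plug, a plain cylinder 36 mm diameter, 45 mm long, about 0.35 kg, in the bore near its middle; its y axis along its length. Held by friction: a push of a few newtons moves it.
- piston: Bystander: aluminium engine piston, 80 mm diameter, 68 mm high, standing on the bench; origin under its middle.
- bottle: Bystander: white bottle with a black cap, 60 mm diameter, 160 mm high; origin under its middle.
- liner: Bystander: steel liner ring, 90 mm outside diameter, 60 mm high; origin under its middle.
Things that resemble listed ones, but are neither listed nor needed, are in the scene too. Several things look just like the part that bears rod_grip: the one meant starts farthest to the robot's right.

How it is judged:
By the outcome, as a careful person would: the job done as asked, in the order asked, and still so for the second after the job is handed in, with the robot touching nothing.
It also fails if it takes over 61 s, if anything falls off the work surface, if the arm or the gripper's body presses on something with over 40 N, if the wrist force passes 120 N, or if a joint passes its speed limit or range.

### The arm

A 6-joint arm with a two-finger parallel gripper is mounted at the origin on the work surface. World frame = base frame: x ahead of the robot, y to its left, z up, the work surface at z = 0. Lengths are in m, angles in rad, forces in N, time in s.
With the tool pointing down it reaches from about 0.35 to 0.725 m from the base axis. Payload 4.3 kg.
Tool frame: the origin (TCP) lies midway between the tips of the shut fingers; the grasp point (between the pads) lies 19 mm behind it (robot.grip_depth is the distance from the TCP to the grasp point, in m); z points along the fingers, y is the line along which they close (so a half turn about z gives the same grasp; the last joint's range is limited). The gripper opens to 85 mm and grips with 20 to 120 N. Pads are 22 mm wide; open, the fingers measure 114 mm over their backs; the gripper's body (76 mm by 85 mm) begins 54 mm behind the grasp point. The pads swing forward as they close: fully open they stand 13 mm farther back than shut.
Start: joints at [-1.221, 0.377, 0.081, 1.274, 0, 1.46], TCP at [0.255, -0.515, 0.231] pointing down, gripper open.
Joint ranges: [-2.72, 2.72], [-0.84, 1.66], [-1.02, 1.22], [-1.77, 2.12], [-1.37, 1.28], [-3.14, 3.14]. Speed limits (rad/s): [2.57, 2.57, 3.14, 3.14, 3.14, 3.14].

### API

Orientations are given as a rotation vector (axis times angle).
In Python, from station import robot gives the robot as it stands. The module is installed in compiled form; this text tells all that it offers. Calls block until the motion is done:
- robot.reach(position, orientation): joint-space move of the TCP to a pose.
- robot.move_l(position, attitude=None, v=0.15): straight line of the TCP; attitude=None keeps the orientation; v is the mean speed in m/s.
- robot.movej(angles): joint-space move.
- robot.grip(opening): finger opening in m; the grip force is fixed at half the most; returns when the fingers have stopped.
- robot.wait(seconds).
- robot.inverse_kinematics(position, orientation): joint angles nearest the present ones, or None.
- robot.get_obs(): the state.
- robot.snapshot(name): name is "scene" or "top"; returns the picture (480x640x3 uint8, blue, green, red); there is no depth.
- robot.calibration(name): a dict with "fx", "fy", "cx", "cy" (pixels), "rvec" (rotation vector, rad) and "tvec" (3), from world to camera coordinates, as OpenCV has them. Camera axes: x right, y down, z forward; pixel columns grow to the right and rows downward; lengths in m; the calibration is good to about 2 mm. A picture is of the moment at which its call begins. calibration takes no time and is no camera call.
A pose or a line that the arm cannot do raises robot.IKError and nothing moves.
- robot.sign_off(): hands the job in; it is judged then, once.
The state is a dict: "t": time; "joints": joint angles; "joint_vel": joint speeds; "effort": joint torques, N m; "position": TCP position; "orientation": TCP orientation; "ft_force": force on the tool from outside, world axes, zero at the start; "ft_torque": the same for the moment, N m; "gripper_width": finger opening in m; "grip_force": force on a finger pad.
Only numpy, scipy, OpenCV 4.12 (cv2) and the standard library are available. Lean on these libraries where they do the work, as an engineer would, in place of code of your own. Each camera call takes 0.05 s, during which the arm holds its last target. There are 200 camera calls.

## Working session

There is one attempt and no reset: what is moved stays moved. The work goes in short steps, each a Python script; the robot and the scene stay as the last script left them, time stands still between calls to the robot, and variables do not carry over. Pictures are saved under pics/ and viewed, at most 10 in all, crops included, and the job is handed in when it is done.

```bash
mkdir -p pics; python3 - <<'E'
from station import robot
import cv2
for n in("scene","top"):
    cv2.imwrite(f"pics/{n}0.png",robot.snapshot(n)); print(robot.calibration(n))
print(robot.get_obs())
E
```

```text
{'fx': 553.1412286551581, 'fy': 553.1412286551581, 'cx': 320.9240985647345, 'cy': 241.73444339282688, 'rvec': array([ 0.72059123,  2.58648645, -1.12767772]), 'tvec': array([ 0.43134314, -0.14029189,  1.61604981])}
{'fx': 481.8426325006899, 'fy': 481.8426325006899, 'cx': 313.5500689840793, 'cy': 238.4195229135806, 'rvec': array([ 2.18657894, -2.19211342,  0.05505619]), 'tvec': array([0.05388825, 0.52837317, 1.15574808])}
{'t': 0.1, 'joints': array([-1.22127661e+00,  3.77998823e-01,  7.97776139e-02,  1.27441521e+00,
        8.57298921e-06,  1.46049134e+00]), 'joint_vel': array([-0.00084646, -0.00191799,  0.0024757 ,  0.00048854, -0.00248429,
        0.00106142]), 'effort': array([ 8.18061199e-04, -4.64693785e+01,  2.70582068e+01,  1.20484777e-02,
       -1.51158115e-04,  1.28007096e-05]), 'position': array([ 0.25498282, -0.51471735,  0.2304563 ]), 'orientation': array([-3.05714607e+00, -7.15527816e-01,  3.31327937e-04]), 'ft_force': array([ 0.3711867 ,  0.1381241 , -0.04620434]), 'ft_torque': array([-0.02952287, -0.01956924, -0.03110656]), 'grip_force': 0.0, 'gripper_width': 0.08549534662360264}
```

View pics/scene0.png

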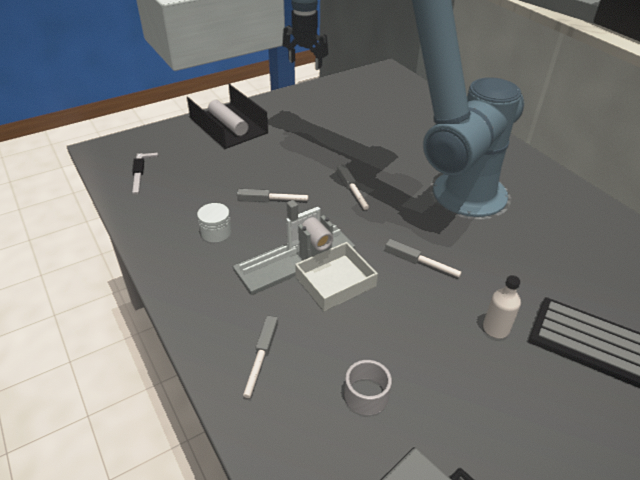

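View pics/top0.png

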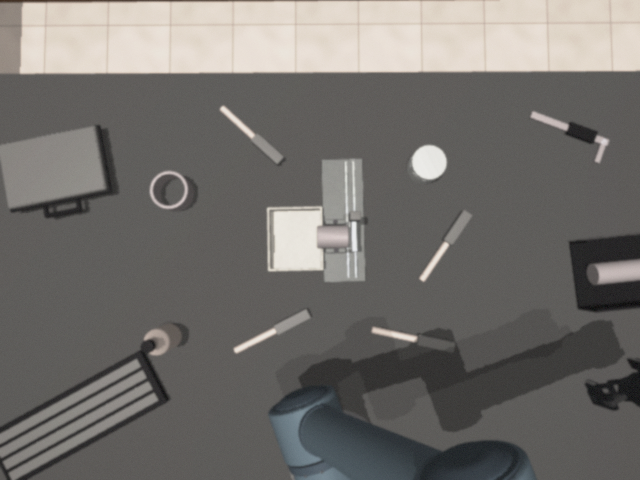

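```bash
cat > h.py <<'E'
from station import robot
import cv2, numpy as np
from scipy.spatial.transform import Rotation as R
def cam(n):
    c=robot.calibration(n); K=np.array([[c['fx'],0,c['cx']],[0,c['fy'],c['cy']],[0,0,1]])
    return K,cv2.Rodrigues(c['rvec'])[0],np.array(c['tvec'])
def px2w(n,u,v,z):
    K,r,t=cam(n); d=r.T@np.linalg.inv(K)@[u,v,1]; o=-r.T@t
    return o+d*(z-o[2])/d[2]
def w2px(n,p):
    K,r,t=cam(n); q=K@(r@np.array(p)+t); return q[:2]/q[2]
def crop(n,x0,y0,w,h,s,f):
    im=robot.snapshot(n)[y0:y0+h,x0:x0+w]
    cv2.imwrite(f,cv2.resize(im,None,fx=s,fy=s,interpolation=cv2.INTER_CUBIC))
E
python3 - <<'E'
from h import *
crop("top",262,155,220,200,3,"pics/c1.png")
crop("scene",225,180,150,130,5,"pics/c2.png")
for n,p in [("r1",(455,233)),("r2",(428,341)),("r3",(285,325)),("r4",(262,145))]: print(n,px2w("top",*p,.013))
E
```

```text
r1 [ 0.54089791 -0.29141305  0.013     ]
r2 [ 0.28110667 -0.2217511   0.013     ]
r3 [0.3197331  0.12189271 0.013     ]
r4 [0.75951158 0.1790357  0.013     ]
```

View pics/c1.png

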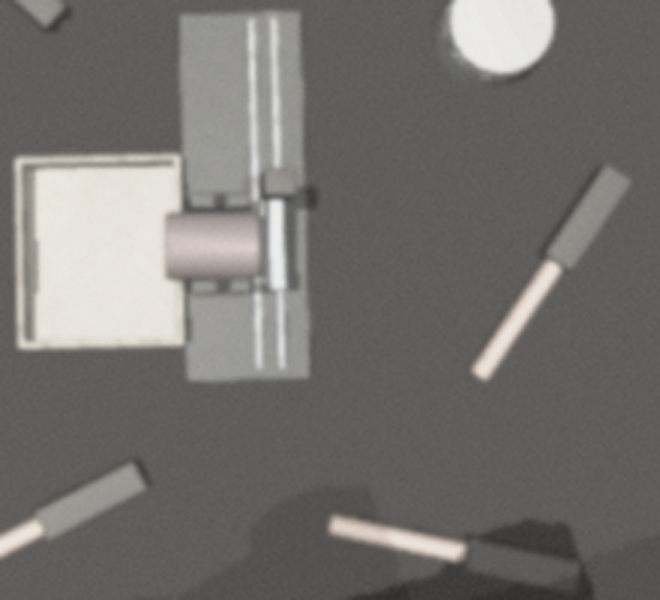

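View pics/c2.png

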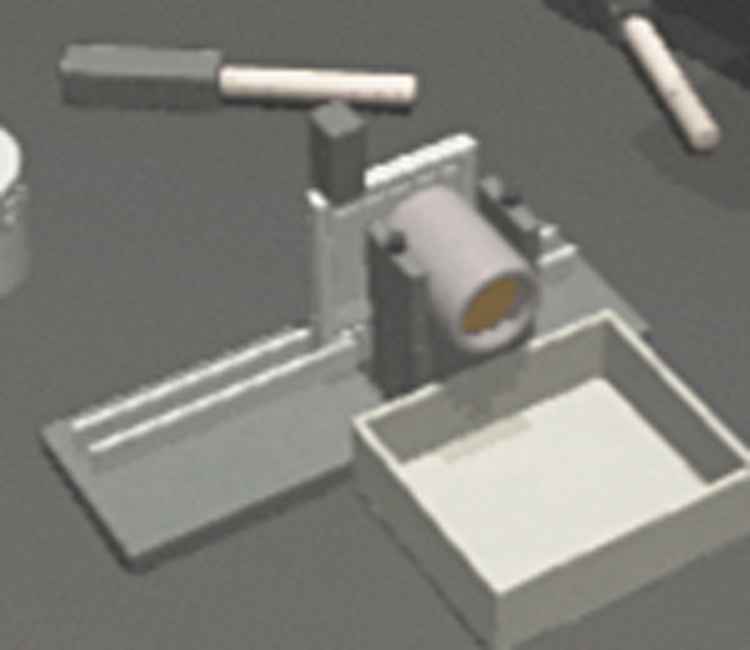

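Candidates for the rod in the top view: handle ends at pixel (458,228), (435,343), (292,322) and (267,150). The T-handled item at (580,130) and the roller at (615,272) are lookalikes. The rod at (458,228) is farthest to the robot's right (y≈-0.29). The crop confirms a grey square handle with a white shaft, tip at about (422,280). The guard post top is at about (355,215), the mouth is on the right side, and the guard opens up the image (world +x).

```bash
cat > fit.py <<'E'
from h import *
from scipy.optimize import least_squares
T=lambda u,v:((u+.5)/3-.5+262,(v+.5)/3-.5+155)
S=lambda u,v:((u+.5)/5-.5+225,(v+.5)/5-.5+180)
P=[("top",T(179,14),(195,20,16)),("top",T(300,11),(195,-80,16)),("top",T(309,377),(-105,-80,16)),("top",T(188,381),(-105,20,16)),
("top",T(15,157),(75,152,45)),("top",T(19,348),(-75,152,45)),("top",T(280,181),'g'),
("scene",S(42,433),(195,-80,16)),("scene",S(355,420),(75,22,45)),("scene",S(497,592),(75,152,45)),("scene",S(610,315),(-75,22,45)),("scene",S(340,120),'g')]
def stw(p,q): # station->world
    c,s=np.cos(p[2]),np.sin(p[2]); return np.array([p[0]+c*q[0]-s*q[1],p[1]+s*q[0]+c*q[1],q[2]])
def res(p):
    return np.array([w2px(n,stw(p,np.array((30+p[3]*1e3,-47,170) if q=='g' else q)/1e3))-uv for n,uv,q in P]).ravel()
f=least_squares(res,[.54,-.01,0,0],loss='soft_l1')
if __name__=="__main__":
    print(f.x); print(res(f.x).reshape(-1,2).round(1).tolist())
    rear=px2w("top",*T(621,173),.026); tip=px2w("top",*T(481,374),.013)
    rear2=px2w("scene",*S(64,75),.013); tip2=px2w("scene",*S(416,90),.013)
    print(rear,tip,np.linalg.norm((tip-rear)[:2]),rear2,tip2)
    from math import atan2
    d=(tip-rear)[:2]; d/=np.linalg.norm(d); g=(tip[:2]+rear[:2])/2-d*.035; print("grip",g,d)
    y=f.x[2]
    def ori(ex):
        ex=np.array([ex[0],ex[1],0]); z=np.array([0,0,-1.]); return R.from_matrix(np.c_[ex,np.cross(z,ex),z]).as_rotvec()
    ys=np.array([-np.sin(y),np.cos(y)])
    for s in(1,-1):
        print(s,[robot.inverse_kinematics(p,ori(s*v)) for p,v in (((*g,.004),d),((*g,.2),d),(stw(f.x,[0,-.220,.081]),ys),(stw(f.x,[0,-.095,.081]),ys),(stw(f.x,[.03,-.047,.131]),ys),(stw(f.x,[.12,-.047,.131]),ys),(stw(f.x,[.12,-.047,.25]),ys))])
E
python3 fit.py
```

```text
[0.52763433 0.01042829 0.0187753  0.00907429]
[[-0.4, 0.1], [0.0, 0.2], [0.4, 1.1], [-0.7, 0.6], [-0.0, 0.9], [-0.4, 0.5], [-0.2, 0.7], [-1.5, -0.2], [-1.3, 0.8], [-0.5, 1.1], [-0.8, -0.4], [-1.1, -0.1]]
[ 0.589846   -0.32150088  0.026     ] [ 0.42877239 -0.20959289  0.013     ] 0.19613287708835853 [ 0.58809426 -0.32222715  0.013     ] [ 0.42215167 -0.20836178  0.013     ]
grip [ 0.53805286 -0.28551691] [-0.82124739  0.57057228]
1 [array([-0.59197396,  0.60098285, -0.1773656 ,  0.79244788,  0.        ,
        0.01522857]), array([-0.59197396,  0.45703709,  0.12134632,  1.23510556,  0.        ,
        0.01522857]), array([-0.48632975,  0.45723678, -0.19961094,  0.9139486 ,  0.        ,
        1.06569127]), array([-0.27672046,  0.39381202, -0.30082187,  0.87616243,  0.        ,
        1.27530056]), array([-0.17771317,  0.39459448, -0.15822563,  1.01797621,  0.        ,
        1.37430785]), array([-0.15048781,  0.57000823,  0.12605139,  1.12683948,  0.        ,
        1.40153321]), array([-0.15048781,  0.5404348 ,  0.38421451,  1.41457604,  0.        ,
        1.40153321])]
-1 [array([-0.59197396,  0.60098285, -0.1773656 ,  0.79244788,  0.        ,
       -3.12636408]), array([-0.59197396,  0.45703709,  0.12134632,  1.23510556,  0.        ,
       -3.12636408]), array([-0.48632975,  0.45723678, -0.19961094,  0.9139486 ,  0.        ,
       -2.07590139]), array([-0.27672046,  0.39381202, -0.30082187,  0.87616243,  0.        ,
       -1.86629209]), array([-0.17771317,  0.39459448, -0.15822563,  1.01797621,  0.        ,
       -1.7672848 ]), array([-0.15048781,  0.57000823,  0.12605139,  1.12683948,  0.        ,
       -1.74005945]), array([-0.15048781,  0.5404348 ,  0.38421451,  1.41457604,  0.        ,
       -1.74005945])]
```

```bash
cat > k.py <<'E'
from fit import *
p=f.x; y=p[2]; YS=np.array([-np.sin(y),np.cos(y)])
def ori(ex):
    ex=np.array([ex[0],ex[1],0]); z=np.array([0,0,-1.]); return R.from_matrix(np.c_[ex,np.cross(z,ex),z]).as_rotvec()
O=ori(YS); st=lambda a,b,c: stw(p,[a,b,c])
def rep(m):
    o=robot.get_obs(); x=o['position']-[p[0],p[1],0]; c,s=np.cos(y),np.sin(y)
    print(m,round(o['t'],1),"st",np.round([c*x[0]+s*x[1],-s*x[0]+c*x[1],x[2]],4),"F",o['ft_force'].round(1),"w",round(o['gripper_width'],4),"gf",round(o['grip_force'],1)); return o
E
python3 - <<'E'
from k import *
q=p[3]
robot.reach(st(.03+q,-.047,.24),O); rep("above")
robot.move_l(st(.03+q,-.047,.132),v=.2); robot.grip(.0); rep("gripped")
robot.move_l(st(.03+.085,-.047,.132),v=.1); rep("near")
for d in (.087,.089,.090,.091,.092,.093):
    robot.move_l(st(.03+d,-.047,.132),v=.05); o=rep(d)
    if abs(o['ft_force'][0])>12: break
crop("scene",200,160,200,150,4,"pics/c3.png")
E
```

```text
above 2.3 st [ 0.039 -0.048  0.24 ] F [0.9 0.  1. ] w 0.0852 gf 0.0
gripped 3.6 st [ 0.0395 -0.047   0.1326] F [0.2 1.  3.9] w 0.0196 gf 59.4
near 4.5 st [ 0.1162 -0.047   0.1327] F [2.7 0.2 4.2] w 0.0195 gf 59.7
0.087 4.7 st [ 0.1172 -0.0471  0.1326] F [-0.1  0.8  6.5] w 0.0191 gf 59.9
0.089 5.0 st [ 0.1188 -0.047   0.1326] F [-0.8  0.2  6.4] w 0.0193 gf 60.0
0.09 5.2 st [ 0.1197 -0.0471  0.1326] F [-0.8 -0.2  6.4] w 0.019 gf 60.0
0.091 5.5 st [ 0.1206 -0.0471  0.1326] F [-1.4 -0.2  6. ] w 0.0196 gf 60.0
0.092 5.7 st [ 0.1209 -0.0471  0.1326] F [-3.1 -0.1  7.7] w 0.0195 gf 60.2
0.093 6.0 st [ 0.1209 -0.0471  0.1326] F [-7.3 -0.7  8.9] w 0.0193 gf 60.4
```

View pics/c3.png

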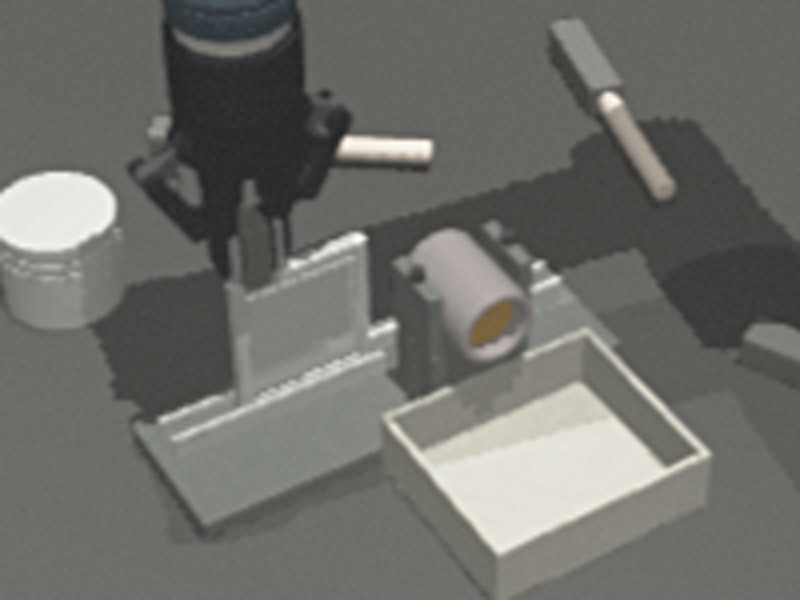

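The guard stopped advancing at 0.1209 m as the force rose, so it is at its end stop, and the pane is clear of the mouth. Next is the rod.

```bash
python3 - <<'E'
from k import *
robot.grip(.085); robot.move_l(st(.1209,-.047,.24),v=.25)
g=np.array([.538,-.2855]); d=np.array([-.8226,.5686]); Og=ori(d)
robot.reach([*g,.11],Og); robot.move_l([*g,.004],v=.15); rep("down"); robot.grip(0); rep("grip")
robot.move_l([*g,.12],v=.15); rep("lift")
robot.reach(st(0,-.225,.081),O); rep("pre")
crop("scene",215,150,160,120,5,"pics/c4.png")
crop("top",290,170,200,150,4,"pics/c5.png")
E
```

```text
down 9.4 st [ 0.0057 -0.2964  0.005 ] F [-0.2 -0.3 -0.1] w 0.0849 gf 0.0
grip 9.9 st [ 0.0053 -0.2964  0.0047] F [-0.4  0.4  4.3] w 0.025 gf 59.8
lift 10.9 st [ 0.004  -0.2955  0.1188] F [-0.2  0.2 -1.2] w 0.0249 gf 59.2
pre 11.8 st [-0.0003 -0.2251  0.0805] F [-0.2  0.1 -1.7] w 0.0249 gf 59.1
```

View pics/c4.png

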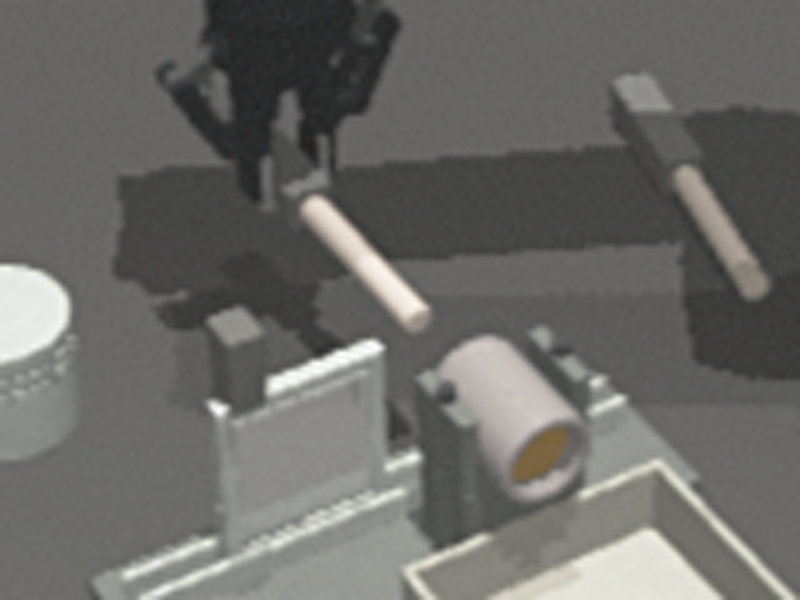

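View pics/c5.png

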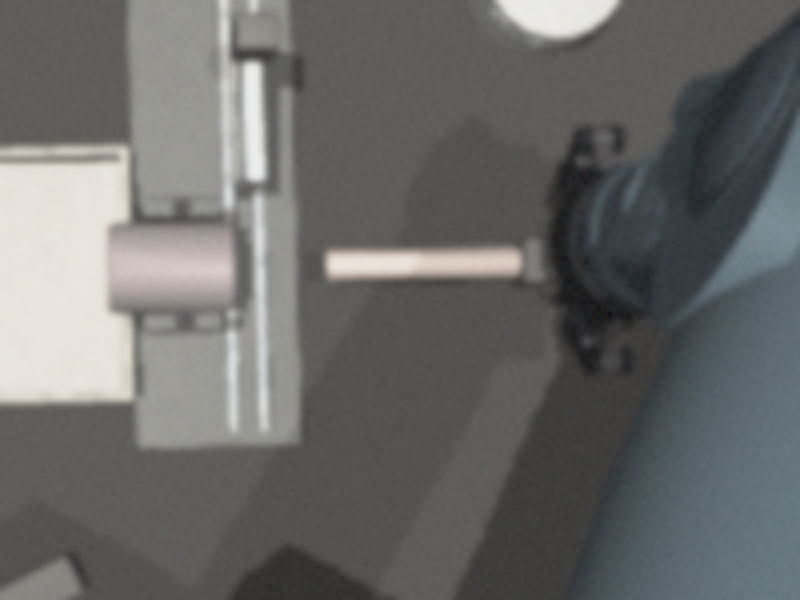

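The rod is held level, with its tip at c5 (326,264) and c4 (417,319). It lines up with the bushing, whose axis is at row 267 in c5. I'll triangulate the tip before pushing.

```bash
python3 - <<'E'
from k import *
a=((326.5)/4-.5+290,(264.5)/4-.5+170); b=(417.5/5-.5+215,319.5/5-.5+150)
s=least_squares(lambda q:np.r_[w2px("top",st(*q))-a,w2px("scene",st(*q))-b],[0,-.09,.09]); print(s.x,s.fun)
E
```

```text
[-0.00026649 -0.08819706  0.09366829] [-0.29875997  0.44266394 -0.58995401 -0.07557536]
```

```bash
python3 - <<'E'
from k import *
robot.move_l(st(0,-.18,.079),v=.15); rep("in")
for yy in (-.16,-.145,-.13,-.115,-.105,-.097):
    robot.move_l(st(0,yy,.079),v=.08); o=rep(yy)
    if np.linalg.norm(o['ft_force'])>40: break
crop("scene",215,160,160,120,5,"pics/c6.png")
E
```

```text
in 12.4 st [ 0.0002 -0.1801  0.0792] F [-1.2  0.1 -1.4] w 0.0248 gf 59.1
-0.16 12.8 st [-0.     -0.1597  0.079 ] F [ 0.2  0.3 -0.6] w 0.0247 gf 59.1
-0.145 13.1 st [-0.     -0.1446  0.079 ] F [-0.8  0.6 -1.1] w 0.0254 gf 59.1
-0.13 13.5 st [-0.     -0.1295  0.079 ] F [-0.2  0.3 -1.3] w 0.0248 gf 59.1
-0.115 13.8 st [-0.0002 -0.1145  0.0789] F [ 0.3 -0.3 -0.9] w 0.025 gf 59.1
-0.105 14.1 st [-0.0002 -0.1045  0.0789] F [-0.8  0.4 -1. ] w 0.0246 gf 59.1
-0.097 14.3 st [-0.0001 -0.0965  0.0789] F [-1.1 -0.3 -0.8] w 0.0249 gf 59.1
```

View pics/c6.png

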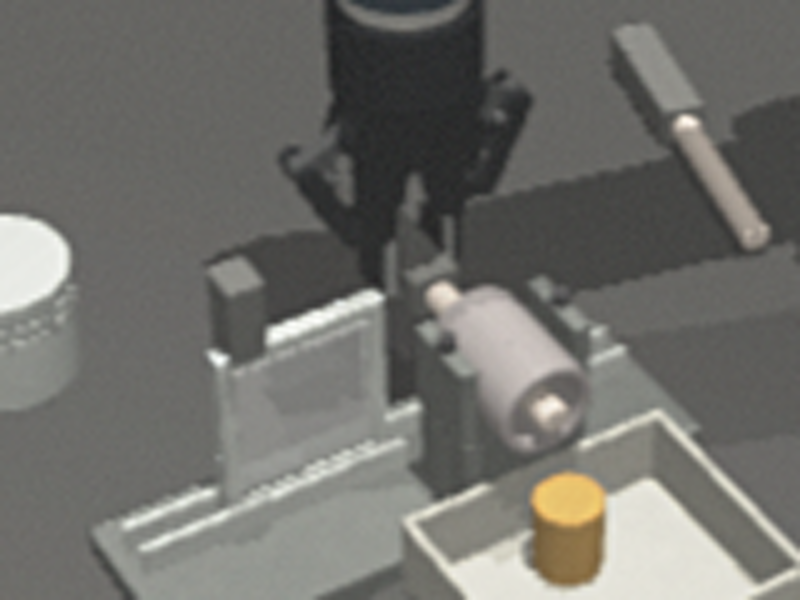

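The plug stands in the tray at c6 (568,530). Next: withdraw, lay the rod back at its old spot and shut the guard.

```bash
python3 - <<'E'
from k import *
robot.move_l(st(0,-.24,.079),v=.15)
g=np.array([.538,-.2855]); d=np.array([-.8226,.5686])
robot.reach([*g,.08],ori(d)); robot.move_l([*g,.0045],v=.08); rep("low"); robot.grip(.085)
robot.move_l([*g,.2],v=.2); rep("up")
robot.reach(st(.1209,-.047,.24),O); robot.move_l(st(.1209,-.047,.132),v=.2); robot.grip(0); rep("grip")
robot.move_l(st(.034,-.047,.132),v=.1); rep("near")
for q in (.032,.031,.030,.029,.028,.027):
    robot.move_l(st(q,-.047,.132),v=.05); o=rep(q)
    if o['ft_force'][0]>7: break
E
```

```text
low 17.5 st [ 0.0049 -0.2961  0.0047] F [-1.3  1.3  1. ] w 0.025 gf 59.3
up 19.3 st [ 0.0042 -0.2956  0.1988] F [-0.6 -0.4 -0.7] w 0.0847 gf 0.0
grip 21.8 st [ 0.1209 -0.047   0.1327] F [-1.2  0.8  4.4] w 0.0194 gf 60.4
near 22.9 st [ 0.034  -0.0469  0.1326] F [-1.1 -0.1  8.1] w 0.0189 gf 60.9
0.032 23.1 st [ 0.0329 -0.0469  0.1326] F [-0.1  0.2  6.7] w 0.0193 gf 60.8
0.031 23.4 st [ 0.0322 -0.0469  0.1326] F [1.4 0.2 6.8] w 0.0194 gf 60.7
0.03 23.6 st [ 0.0313 -0.047   0.1326] F [1.9 0.8 5.3] w 0.0195 gf 60.7
0.029 23.9 st [ 0.0309 -0.0469  0.1326] F [5.2 1.1 4.9] w 0.0195 gf 60.4
0.028 24.1 st [ 0.0309 -0.047   0.1326] F [7.9 1.9 3.9] w 0.019 gf 60.2
```

```bash
python3 - <<'E'
from k import *
robot.grip(.085); robot.move_l(st(.0309,-.047,.26),v=.2)
robot.movej([-1.221,.377,.081,1.274,0,1.46]); rep("end")
cv2.imwrite("pics/end.png",robot.snapshot("scene"))
E
```

```text
end 27.6 st [-0.2812 -0.5202  0.2316] F [-0.2 -0.1 -0.1] w 0.0851 gf 0.0
```

View pics/end.png

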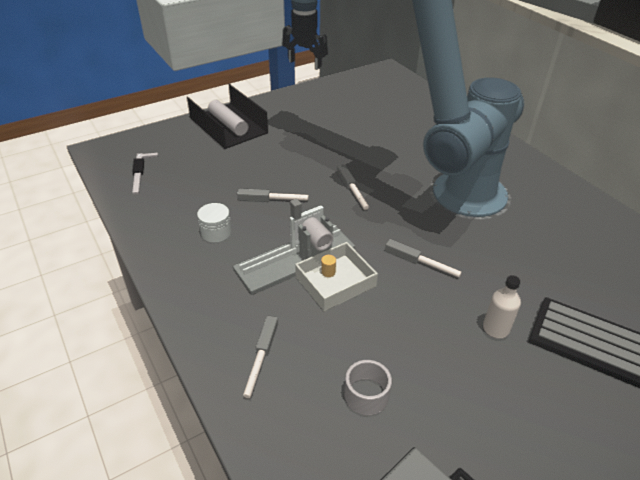

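The plug is in the tray at (329,266), the rod lies on the bench at (272,196), the guard is shut with its post at (296,210), and the bystanders have not moved.

```bash
python3 -c "
from station import robot
print(robot.sign_off())"
```

```text
the job is handed in; nothing more can be done
None
```

The job is handed in at about 28 s of robot time: the guard was opened to its end stop, the plug pushed out into the catch tray, the rod laid back on the bench and the guard slid shut to its stop, with the piston, bottle and liner ring left where they were.

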